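# Gauge the lever screws and reject those that bind

### The arm

A 7-joint arm with a two-finger parallel gripper is mounted at the origin on a cart in front of the work surface, level with it; the furniture and walls round the work are solid. World frame = base frame: x ahead of the robot, y to its left, z up, the work surface at z = 0. Lengths are in m, angles in rad, forces in N, time in s.
With the tool pointing down it reaches from about 0.35 to 0.9 m from the base axis. Payload 8.1 kg.
Tool frame: the origin (TCP) lies at the very end of the fingers, on their centre line; the grasp point (between the pads) lies 19 mm behind it; z points along the fingers, y is the line along which they close (so a half turn about z gives the same grasp; the last joint's range is limited). The gripper opens to 92 mm and grips with 3 to 60 N. Pads are 19 mm wide; open, the fingers measure 130 mm over their backs; the gripper's body (75 mm by 190 mm) begins 47 mm behind the grasp point.
Start: joints at [-1.356, 0.434, 0.025, 1.573, -0.012, 1.134, -0.075], TCP at [0.195, 0.594, 0.227] pointing down, gripper open.
Joint ranges: [-2.62, 2.62], [-0.44, 2.09], [-1.27, 1.32], [0.08, 2.57], [-1.32, 4.46], [0.12, 2], [-2.74, 2.74]. Speed limits (rad/s): [2.22, 2.22, 3.01, 3.01, 3.14, 3.14, 3.14].

### API

Orientations are given as a rotation vector (axis times angle).
In Python, from cell import arm gives the robot as it stands.
- The arm moves only by the shell command python3 -m pendant 'ROWS' [FORCE]. ROWS is a JSON object of lists of equal length, an entry for each row: "slide": the shift along the tool's x, y, z in units of 0.3 m (1.0 is 0.3 m), a list of three; "dr": the turn, a rotation vector about the tool's x, y, z in units of 0.12 rad (1.0 is 0.12 rad), a list of three; "claw": the opening, from 0 (shut) to 1 (fully open). In form: {"slide": [[tx, ty, tz], ...], "dr": [[ax, ay, az], ...], "claw": [claw, ...]}. A call has 1 to 10 rows; each row shifts and turns the commanded pose from where the row before left it, along the tool's axes as they then stand; what a row does not reach is not made up. A row lasts 1/10 s, in which the tool goes at most 50 mm and 8.59 degrees, less where a joint would pass 70% of its speed; a pose out of reach is approached as far as the arm can. A call with a number of a shift or a turn outside -1 to 1 is refused whole. A call with a gripper value outside its range is refused whole. The fingers move at their own pace and stop on an object; FORCE is the grip in N (left out, the last holds). Time passes only in rows, so rows that do not move let the fingers close. It gives the time, the measured TCP pose, the force, the opening and the grip force at its end, in the units of the state.
- arm.observe(): the state, without advancing time (a new reading comes with each control period).
- arm.get_image(name): name is "scene" or "top" or "wrist"; returns the picture (480x640x3 uint8, red, green, blue); there is no depth.
- arm.calibration(name): a dict with "K" (3x3 intrinsics, pixels), "xyz" and "orientation" of the camera in the world. Camera axes: x right, y up, looking along -z (the intrinsics and any distortion apply to the point x, -y, -z); pixel columns grow to the right and rows downward; lengths in m; the calibration is good to about 2 mm. The wrist camera is an equidistant fisheye: a pixel r from the principal point sees the ray r / f radians off the axis. A picture is of the moment at which its call begins: read the wrist's pose just before it. calibration takes no time and is no camera call; for the wrist camera it gives the pose at the moment of the call.
- arm.sign_off(): hands the job in; it is judged then, once.
The state is a dict: "clock": time; "joints": joint angles; "dq": joint speeds; "joint_efforts": joint torques, N m; "position": TCP position; "ee_rot": TCP orientation; "force": force on the tool from outside, world axes, zero at the start; "ft_torque": the same for the moment, N m; "width": opening from 0.0 (shut) to 1.0 (fully open); "gripper_force": force on a finger pad.
Only numpy, scipy, OpenCV 4.12 (cv2) and the standard library are available. Lean on these libraries where they do the work, as an engineer would, in place of code of your own. Each camera call takes 0.05 s, during which the arm holds its last target. There are 200 camera calls.

### The job

Test each of the three lever screws in its gauge nut by gently turning its orange lever clockwise as far as it will go: a good one runs freely for most of a turn until it seats, a faulty one binds about half way and must not be forced. Leave every good screw fully home with its carrier where it stands, and slide the carrier of every faulty one toward the robot onto its red patch, with its screw left turned to where it bound. Do not disturb the things lying around.

Things in the scene. Friction and masses are not known exactly. Their poses are not given: they have to be found in the camera images.
- rack: Fixed grey gauging rack, base 190 (x) x 310 (y) x 12 mm, origin under its centre, x away from the robot, y left, yaw 0.25 to 0.5. Three stations 120 mm apart along y: carrier block 54 x 54 mm (13 to 36 mm above the table) between guide rails (tops at 23 mm, 57 mm apart inside), on it a brass nut holding a screw with an orange lever. Robot ends of the tracks are red.
- nut_left (a point): Centre of the top face of the brass hexagon nut (27 mm across, top 46 mm above the table) on the carrier farthest to the robot's left (rack y = +0.12): on the screw's upright axis, above the carrier's centre; moves with the carrier; axes as the rack's. The carrier's far face, free for a fingertip to hook behind, is 27 mm along +x of it.
- nut_mid (a point): Centre of the top face of the brass hexagon nut (27 mm across, top 46 mm above the table) on the carrier in the middle (rack y = 0): on the screw's upright axis, above the carrier's centre; moves with the carrier; axes as the rack's. The carrier's far face, free for a fingertip to hook behind, is 27 mm along +x of it.
- nut_right (a point): Centre of the top face of the brass hexagon nut (27 mm across, top 46 mm above the table) on the carrier farthest to the robot's right (rack y = -0.12): on the screw's upright axis, above the carrier's centre; moves with the carrier; axes as the rack's. The carrier's far face, free for a fingertip to hook behind, is 27 mm along +x of it.
- screw_left (a joint): Turn t (rad) of the left screw, growing clockwise from above; its lever points along rack (x, y) = (cos t, -sin t): 0 away from the robot, pi toward it. Starts at 0.3 to 1. Sound, it seats at 5.7; faulty, it binds at 3.1 to 3.8. Black head 20 mm across, top 77 mm above the table; lever bar 10 mm thick, reaching 57 mm from the axis, centre 64 mm up at t = 0. All sinks 6 mm a turn.
- screw_mid (a joint): Turn t (rad) of the mid screw, growing clockwise from above; its lever points along rack (x, y) = (cos t, -sin t): 0 away from the robot, pi toward it. Starts at 0.3 to 1. A sound screw seats at 5.7; a faulty one runs as lightly but binds at 3.1 to 3.8. Same shape as the left screw. All three look alike, whether sound or faulty; one or two of them are faulty.
- screw_right (a joint): Turn t (rad) of the right screw, growing clockwise from above; its lever points along rack (x, y) = (cos t, -sin t): 0 away from the robot, pi toward it. Starts at 0.3 to 1. A sound screw seats at 5.7; a faulty one binds at 3.1 to 3.8. Same shape as the left screw. Turning needs 1 to 1.5 N at 36 mm from the axis; seat and bind are springy; 25 N does damage.
- carrier_left (a joint): Slide (m) of the left carrier: 0 home against its far stop, growing toward the robot (rack -x) to 0.06 at the reject stop on the red patch. Stiff: it takes about 7 to 10 N to slide and stays where it is left.
- carrier_mid (a joint): Slide (m) of the mid carrier: 0 home against its far stop, growing toward the robot (rack -x) to 0.06 at the reject stop on the red patch. Stiff: it takes about 7 to 10 N to slide and stays where it is left.
- carrier_right (a joint): Slide (m) of the right carrier: 0 home against its far stop, growing toward the robot (rack -x) to 0.06 at the reject stop on the red patch. Stiff: it takes about 7 to 10 N to slide and stays where it is left.
- tape_ptfe: Bystander: loose white tape roll with a blue core, 48 mm across, 13 mm high; origin under its centre.
- hex_key_1: Bystander: loose L-shaped steel hex key, long arm 82 mm (its y), 24 mm over the short arm, 6 mm thick; origin under its centre.
- fitting_4: Bystander: loose small metal push-in tube fitting with a blue end, 16 x 30 x 14 mm, lying; origin under its centre.

How it is judged:
By the outcome, as a careful person would: the job done as asked, in the order asked, and still so for the second after the job is handed in, with the robot touching nothing.
It also fails if it takes over 72 s, if anything falls off the work surface, if the arm or the gripper's body presses on something with over 40 N, if the wrist force passes 120 N, or if a joint passes its speed limit or range.

## Working session

There is one attempt and no reset: what is moved stays moved. The work goes in short steps, Python scripts to look and compute and a shell command to move; the robot and the scene stay as the last step left them, time stands still between calls to the robot, and variables do not carry over. Pictures are saved under pics/ and viewed, at most 10 in all, crops included, and the job is handed in when it is done.

```bash
mkdir -p pics; ls
python3 - <<'E'
from cell import arm
import cv2
print(arm.observe())
for n in ("scene","top"):
    im=arm.get_image(n); c=arm.calibration(n); print(n,c)
    cv2.imwrite(f"pics/{n}0.png",im[:,:,::-1])
print(arm.calibration("wrist"))
E
```

```text
pics
{'clock': 0.0, 'joints': array([-1.35558677,  0.43523004,  0.02497642,  1.57410478, -0.0116006 ,
        1.13401894, -0.07514911]), 'dq': array([-4.69397633e-04,  4.27240946e-04,  1.58637390e-03,  6.95677292e-05,
        6.29963441e-04, -7.27619713e-05,  1.15070606e-03]), 'joint_efforts': array([-1.19814002e-03, -6.67858815e+01,  9.84875187e-01, -3.14457071e+01,
       -6.03315979e-02,  4.29848477e-02,  1.69306245e-04]), 'position': array([0.19519732, 0.59318379, 0.22593767]), 'ee_rot': array([-4.97288164e-01, -3.10187296e+00,  2.53263124e-03]), 'force': array([ 0.00782671, -0.38580282, -0.21949444]), 'ft_torque': array([-0.03562441,  0.01929814,  0.0391151 ]), 'gripper_force': 0.0, 'width': 0.9986560955906593}
scene {'K': array([[599.17644716,   0.        , 321.94063833],
       [  0.        , 599.17644716, 246.75356813],
       [  0.        ,   0.        ,   1.        ]]), 'xyz': array([ 0.13050458, -0.51238347,  0.49373585]), 'orientation': array([ 1.0568537 , -0.26228406, -0.47919226])}
top {'K': array([[559.79985992,   0.        , 326.32272443],
       [  0.        , 559.79985992, 236.1251139 ],
       [  0.        ,   0.        ,   1.        ]]), 'xyz': array([0.37983381, 0.20211352, 0.91705519]), 'orientation': array([ 0.13878003, -0.14609361, -1.57768836])}
{'K': array([[371.64829954,   0.        , 321.7824269 ],
       [  0.        , 371.64829954, 247.99650076],
       [  0.        ,   0.        ,   1.        ]]), 'xyz': array([0.12662339, 0.6157259 , 0.38404868]), 'orientation': array([-0.2363378 , -0.16899335,  1.24347747])}
```

View pics/scene0.png

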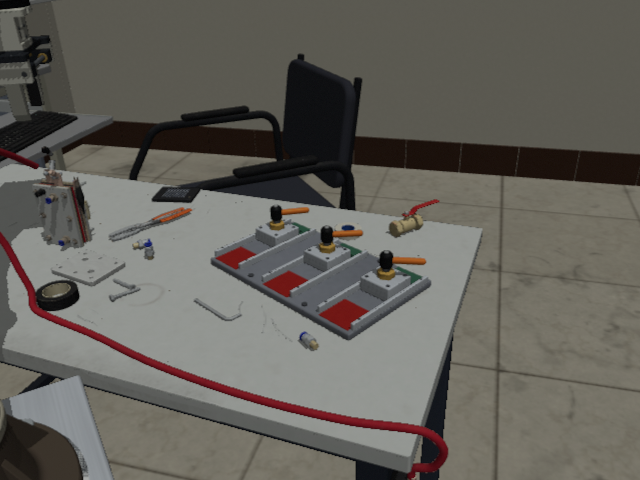

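View pics/top0.png

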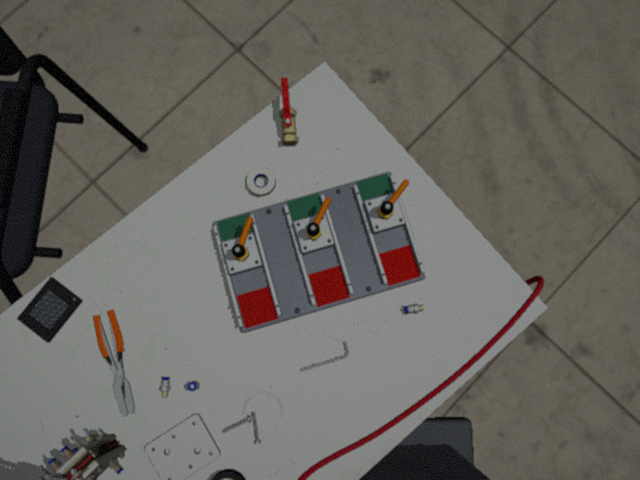

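Top view: rack centre about (318,252); black heads at about (239,251), (313,229) and (387,208), with orange levers pointing up-right. In the scene view the heads are at (277,213), (327,235) and (386,259). The tape lies at (261,182), the fitting at (411,309) and the key at (325,358).

```bash
cat > h.py <<'E'
import numpy as np, cv2
from scipy.spatial.transform import Rotation as R
from cell import arm
def rays(c,px,fish=False):
    K=c["K"]; p=(np.atleast_2d(px)-K[:2,2])/K[0,0]
    if fish:
        r=np.linalg.norm(p,axis=1,keepdims=True)+1e-9; d=np.hstack([p/r*np.sin(r),np.cos(r)])
    else: d=np.hstack([p,np.ones((len(p),1))])
    d=d*[1,-1,-1]; d/=np.linalg.norm(d,axis=1,keepdims=True)
    return np.array(c["xyz"]),R.from_rotvec(c["orientation"]).apply(d)
def plane(c,px,z,fish=False):
    o,d=rays(c,px,fish); return o+d*((z-o[2])/d[:,2])[:,None]
def tri(cs,pxs,fish=(False,False)):
    A=np.zeros((3,3));b=np.zeros(3);L=[]
    for c,p,f in zip(cs,pxs,fish):
        o,d=rays(c,p,f);d=d[0];P=np.eye(3)-np.outer(d,d);A+=P;b+=P@o;L.append((o,P))
    x=np.linalg.solve(A,b); return x,[np.linalg.norm(P@(x-o)) for o,P in L]
def blobs(im,lo,hi,amin,box=None):
    h=cv2.cvtColor(im,cv2.COLOR_RGB2HSV); m=cv2.inRange(h,lo,hi)
    if box: k=np.zeros_like(m);k[box[1]:box[3],box[0]:box[2]]=1;m=m*k
    n,l,s,c=cv2.connectedComponentsWithStats(m)
    return [(c[i],s[i,4],np.argwhere(l==i)[:,::-1].astype(float)) for i in range(1,n) if s[i,4]>=amin]
E
python3 - <<'E'
from h import *
B={"top":(200,160,440,340),"scene":(200,190,440,340)}
D={}
for n in B:
    im=cv2.imread(f"pics/{n}0.png")[:,:,::-1].copy();c=arm.calibration(n)
    for nm,lo,hi,a in (("orange",(8,180,120),(18,255,255),15),("black",(0,0,0),(180,255,45),30),("red",(0,180,80),(4,255,255),100),("brass",(18,90,60),(32,255,255),8)):
        bl=sorted(blobs(im,lo,hi,a,B[n]),key=lambda b:b[0][0]); D[n,nm]=bl
        print(n,nm,[(b[0].round(1).tolist(),int(b[1])) for b in bl])
c=arm.calibration("top"); cs=arm.calibration("scene")
for b in D["top","red"]: print("red",plane(c,b[0],.013).round(4))
for b in D["top","orange"]:
    q=b[2]; m=q.mean(0); v=np.linalg.svd(q-m,full_matrices=False)[2][0]; t=(q-m)@v
    P=plane(c,[m+v*t.min(),m+v*t.max()],.063); print("lever ends",P.round(4).tolist(), np.degrees(np.arctan2(*(P[0]-P[1])[1::-1])))
if len(D["top","black"])==3==len(D["scene","black"]):
  for a,b in zip(D["top","black"],D["scene","black"]): print("head",tri((c,cs),(a[0],b[0])), plane(c,a[0],.075))
for a,b in zip(D["top","orange"],D["scene","orange"]): print("lev",tri((c,cs),(a[0],b[0])))
E
```

```text
top orange [([245.4, 230.5], 123), ([322.2, 210.3], 117), ([398.9, 190.9], 113)]
top black [([238.0, 231.8], 47), ([238.4, 250.8], 99), ([311.9, 211.6], 37), ([312.4, 229.5], 95), ([385.9, 208.0], 99), ([389.1, 187.5], 47)]
top red [([256.4, 307.1], 873), ([328.1, 285.8], 826), ([399.1, 264.9], 810)]
top brass [([243.0, 255.1], 73), ([313.8, 235.0], 59), ([384.0, 213.9], 60)]
scene orange [([294.6, 210.1], 81), ([347.2, 232.6], 102), ([408.3, 259.9], 124)]
scene black [([275.8, 213.9], 147), ([284.8, 195.4], 949), ([326.4, 235.6], 178), ([347.3, 199.5], 277), ([385.5, 261.0], 210)]
scene red [([235.2, 256.9], 374), ([284.9, 282.8], 513), ([343.3, 313.5], 709)]
scene brass [([276.5, 225.3], 104), ([326.8, 247.8], 118), ([385.8, 274.1], 144)]
red [[0.4309 0.3105 0.013 ]]
red [[0.4638 0.195  0.013 ]]
red [[0.4965 0.0791 0.013 ]]
lever ends [[0.5673, 0.3157, 0.063], [0.526, 0.3297, 0.063]] -18.715878442795347
lever ends [[0.5974, 0.193, 0.063], [0.5586, 0.2127, 0.063]] -26.88272515881779
lever ends [[0.6242, 0.0691, 0.063], [0.5907, 0.0945, 0.063]] -37.237033354434196
lev (array([0.54564571, 0.32271788, 0.064829  ]), [np.float64(0.00048635513611173874), np.float64(0.0004863551361119072)])
lev (array([0.57665768, 0.20325687, 0.06491522]), [np.float64(0.00021607834906881042), np.float64(0.00021607834906876145)])
lev (array([0.60600096, 0.08266908, 0.0649173 ]), [np.float64(0.000851834402848694), np.float64(0.0008518344028484766)])
```

Run:
```python
from h import *
c=arm.calibration("top"); cs=arm.calibration("scene")
T=[(238.4,250.8),(312.4,229.5),(385.9,208.0)];S=[(275.8,213.9),(326.4,235.6),(385.5,261.0)]
P=[]
for a,b in zip(T,S):
    x,e=tri((c,cs),(a,b));P.append(x);print("head",x.round(4),np.round(e,4))
P=np.array(P);d=P[0]-P[2];yaw=np.arctan2(-d[0],d[1]);print("yaw",yaw,np.linalg.norm(d[:2])/2)
r=np.array([[.4309,.3105],[.4965,.0791]]);e=r[0]-r[1];print("yaw red",np.arctan2(-e[0],e[1]))
lev=np.radians([-18.7,-26.9,-37.2])
print("t",(yaw-lev).round(3))
im=cv2.imread("pics/top0.png");cv2.imwrite("pics/crop.png",cv2.resize(im[160:340,200:440],None,fx=3.3,fy=3.3,interpolation=cv2.INTER_CUBIC))
s=arm.observe();Rm=R.from_rotvec(s["ee_rot"]).as_matrix();print(Rm.round(3))
```

```text
head [0.5147 0.3335 0.0611] [0.0003 0.0003]
head [0.5474 0.2188 0.0607] [0. 0.]
head [0.5801 0.1033 0.0607] [0.0004 0.0004]
yaw 0.27665820132669433 0.1196546931310586
yaw red 0.27624369388369074
t [0.603 0.746 0.926]
[[-0.95   0.313 -0.   ]
 [ 0.313  0.95  -0.001]
 [-0.    -0.001 -1.   ]]
```

View pics/crop.png

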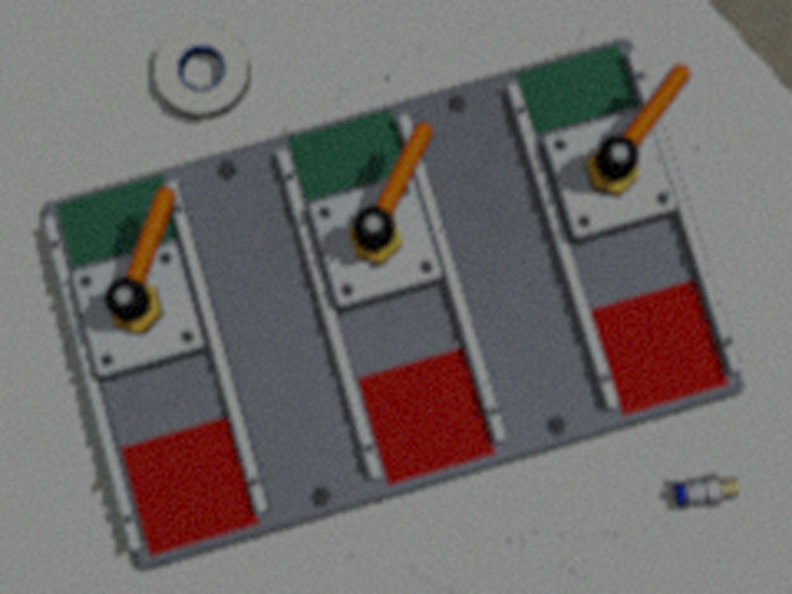

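The crop shows all carriers at home, with levers at t about 0.60, 0.75 and 0.93 and rack yaw 0.277. My plan is to shut the gripper, align tool y with rack y, push each lever around in an arc with force checks, and then hook the carriers.

```bash
python3 -m pendant '{"slide":[[0,0,0],[0,0,0],[0,0,0],[0,0,0],[0,0,0],[0,0,0]],"dr":[[0,0,-0.99],[0,0,-0.99],[0,0,-0.99],[0,0,-0.99],[0,0,-0.99],[0,0,0]],"claw":[0,0,0,0,0,0]}' 20
cat > plan.py <<'E'
import sys
from h import *
from scipy.ndimage import gaussian_filter1d
YAW=.2767; AX={"left":(.5147,.3335),"mid":(.5474,.2188),"right":(.5801,.1033)}
RK=np.array([[np.cos(YAW),-np.sin(YAW)],[np.sin(YAW),np.cos(YAW)]])
T=np.arange(0,6.8,.01)
def off(t): 
    vx,vy=-np.sin(t),-np.cos(t); return 9.5*np.sign(vx)*np.cos(t)-19*np.sign(vy)*np.sin(t)
UC=gaussian_filter1d(np.clip(38-off(T),33,43),25)
def tool(t,gap=0):  # tool centre in rack axes from the screw axis, m
    u=np.array([np.cos(t),-np.sin(t)]);v=np.array([-np.sin(t),-np.cos(t)])
    h=9.5*abs(v[0])+19*abs(v[1]); return (np.interp(t,T,UC)*u-(5+gap+h)*v)/1000
def world(st,t,gap=0): return np.array(AX[st])+RK@tool(t,gap)
def units(dw,ee):  # world shift -> tool units
    return R.from_rotvec(ee).inv().apply(dw)/.3
E
python3 - <<'E'
from plan import *
s=arm.observe();print(s["position"],R.from_rotvec(s["ee_rot"]).as_matrix().round(3),s["force"])
for st,t in (("left",.6),("mid",.746),("right",.926)):
    w=world(st,t,8);print(st,w,units(np.r_[w,.12]-s["position"],s["ee_rot"]).round(3))
E
```

```text
clock: 0.7
position: [0.1954, 0.5934, 0.2263]
ee_rot: [0.435, -3.111, 0.001]
force: [0.2, 0.9, 1.1]
width: 0.524
gripper_force: 0.0
[0.19536442 0.59336852 0.22628787] [[-0.962 -0.274 -0.   ]
 [-0.274  0.962 -0.001]
 [ 0.001 -0.001 -1.   ]] [0.22678749 0.90907656 1.11645073]
left [0.55980987 0.35429135] [-0.95  -1.099  0.354]
mid [0.59338833 0.23293043] [-0.947 -1.519  0.355]
right [0.62619468 0.10850034] [-0.938 -1.948  0.355]
```

```bash
python3 -m pendant '{"slide":[[-0.095,-0.11,0.02],[-0.095,-0.11,0.02],[-0.095,-0.11,0.02],[-0.095,-0.11,0.02],[-0.095,-0.11,0.02],[-0.095,-0.11,0.02],[-0.095,-0.11,0.02],[-0.095,-0.11,0.02],[-0.095,-0.11,0.02],[-0.095,-0.11,0.02]],"dr":[[0,0,0],[0,0,0],[0,0,0],[0,0,0],[0,0,0],[0,0,0],[0,0,0],[0,0,0],[0,0,0],[0,0,0]],"claw":[0,0,0,0,0,0,0,0,0,0]}'
python3 -m pendant '{"slide":[[0,0,0],[0,0,0],[0,0,0]],"dr":[[0,0,0],[0,0,0],[0,0,0]],"claw":[0,0,0]}'
python3 - <<'E'
from plan import *
s=arm.observe();print(s["force"],R.from_rotvec(s["ee_rot"]).as_matrix().round(3).tolist(),s["width"])
w=world("left",.6,8);print(units(np.r_[w,.048]-s["position"],s["ee_rot"]).round(3))
im=arm.get_image("wrist");cv2.imwrite("pics/w1.png",im[:,:,::-1])
print(arm.calibration("wrist"))
E
```

```text
clock: 1.7
position: [0.5607, 0.3527, 0.1663]
ee_rot: [0.426, -3.112, 0.0]
force: [0.2, 1.1, -0.1]
width: 0.003
gripper_force: 0.0
clock: 2.0
position: [0.5584, 0.355, 0.1666]
ee_rot: [0.431, -3.111, -0.001]
force: [-0.6, 0.5, -0.1]
width: 0.004
gripper_force: 0.0
[-0.64662707  0.50523967 -0.08144034] [[-0.962, -0.272, -0.001], [-0.272, 0.962, 0.001], [0.001, 0.001, -1.0]] 0.003961953446968929
[-0.004 -0.004  0.395]
{'K': array([[371.64829954,   0.        , 321.7824269 ],
       [  0.        , 371.64829954, 247.99650076],
       [  0.        ,   0.        ,   1.        ]]), 'xyz': array([0.48880236, 0.33516764, 0.32485163]), 'orientation': array([-0.1886209 , -0.25099306,  1.83323861])}
```

View pics/w1.png

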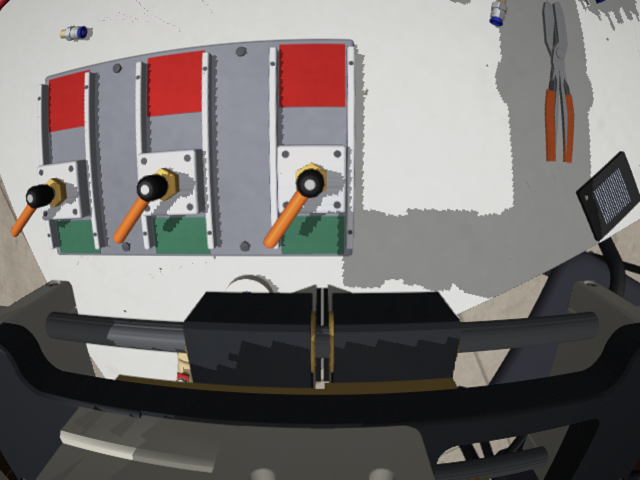

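Wrist view: the rack is clear, with heads at about (311,183), (152,187) and (40,195). The shut fingers are at the bottom centre. I'll check the TCP projection and refine the axis positions with the wrist view.

Run:
```python
from plan import *
s=arm.observe();c=arm.calibration("wrist")
def proj(p):
    d=R.from_rotvec(c["orientation"]).inv().apply(np.array(p)-c["xyz"])*[1,-1,-1]
    r=np.hypot(d[0],d[1]);a=np.arctan2(r,d[2]);return (c["K"][:2,2]+c["K"][0,0]*a*d[:2]/r).round(0)
Rm=R.from_rotvec(s["ee_rot"]).as_matrix()
for o in ((0,0,0),(.0095,.019,0),(.0095,-.019,0),(-.0095,.019,0),(.0095,.019,-.06),(.0095,-.019,-.06)): print(o,proj(s["position"]+Rm@o))
im=cv2.imread("pics/w1.png")[:,:,::-1].copy()
bl=[b for b in blobs(im,(8,180,120),(18,255,255),100,(0,150,380,270))]
ct=arm.calibration("top")
for b in bl: print("lever",b[0],b[1])
hs=sorted([b for b in blobs(im,(0,0,0),(180,120,50),150,(15,160,340,215))],key=lambda b:-b[0][0])
for st,tp,b in zip(("left","mid","right"),((238.4,250.8),(312.4,229.5),(385.9,208.0)),hs):
    print(st,b[0],b[1],tri((ct,c),(tp,b[0]),(False,True)),plane(c,b[0],.07,True),plane(ct,tp,.07))
```

```text
(0, 0, 0) [323. 306.]
(0.0095, 0.019, 0) [364. 287.]
(0.0095, -0.019, 0) [281. 287.]
(-0.0095, 0.019, 0) [362. 324.]
(0.0095, 0.019, -0.06) [384. 358.]
(0.0095, -0.019, -0.06) [262. 358.]
lever [284.6503268 219.8251634] 612
lever [129.40041929 219.84067086] 477
lever [ 21.35897436 220.15384615] 234
left [310.36556604 182.94575472] 424 (array([0.51620731, 0.33451899, 0.05369974]), [np.float64(1.969945428747434e-05), np.float64(1.9699454287227952e-05)]) [[0.51457736 0.33455167 0.07      ]] [[0.51361419 0.33202547 0.07      ]]
mid [153.625      187.18303571] 448 (array([0.54774704, 0.21877415, 0.06039782]), [np.float64(0.00031754451895984814), np.float64(0.0003175445189600052)]) [[0.54591971 0.22299295 0.07      ]] [[0.54554557 0.21856717 0.07      ]]
right [ 40.66824645 195.33886256] 422 (array([0.58046756, 0.10310246, 0.06075735]), [np.float64(1.736416508743797e-05), np.float64(1.736416508702724e-05)]) [[0.57727693 0.11122348 0.07      ]] [[0.57828452 0.10416912 0.07      ]]
```

Run:
```python
from plan import *
im=arm.get_image("scene")[60:300,180:500,::-1]
cv2.imwrite("pics/s1.png",cv2.resize(im,None,fx=2.4,fy=2.4,interpolation=cv2.INTER_CUBIC))
```

```text
(no output)
```

View pics/s1.png

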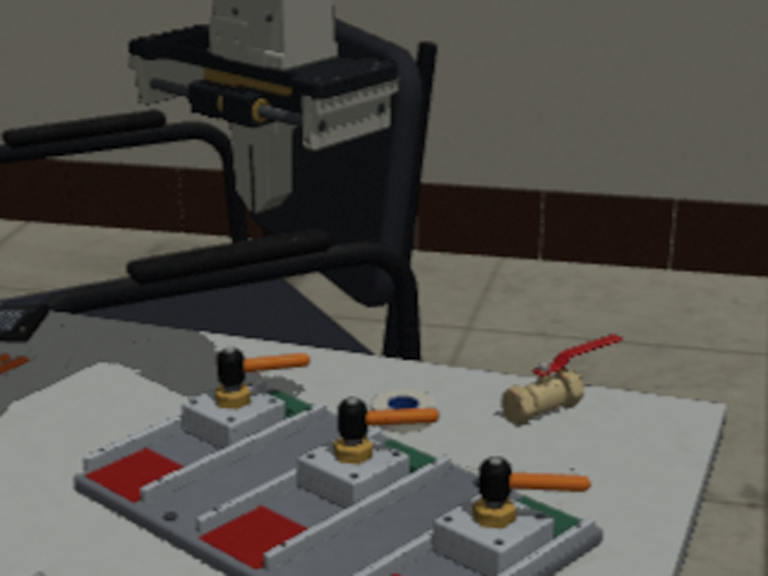

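The gripper's fingers are narrow and taper at the tip, and the body sits well above them. Descending beside the left lever and planning the arc.

```bash
sed -i 's/(.5147,.3335)/(.5153,.3338)/' plan.py
python3 -m pendant '{"slide":[[0,0,0.06],[0,0,0.06],[0,0,0.06],[0,0,0.06],[0,0,0.06],[0,0,0.06],[0,0,0.035],[0,0,0],[0,0,0]],"dr":[[0,0,0],[0,0,0],[0,0,0],[0,0,0],[0,0,0],[0,0,0],[0,0,0],[0,0,0],[0,0,0]],"claw":[0,0,0,0,0,0,0,0,0]}'
cat > arc.py <<'E'
# usage: arc.py station t0 t1 dt [gap] : rows (tool units) from the present pose, for typing
from plan import *
st,t0,t1,dt=sys.argv[1],*map(float,sys.argv[2:5])
s=arm.observe();p=s["position"].copy();E=R.from_rotvec(s["ee_rot"]).as_matrix()
rows=[];acc=np.zeros(3);z=float(sys.argv[5]) if len(sys.argv)>5 else .048
for t in np.arange(t0,t1+1e-6,dt):
    w=np.r_[world(st,t),z];u=(E.T@(w-p)/.3-acc).round(3)
    acc+=u;rows.append([round(t,2)]+u.tolist())
print(s["position"].round(4),s["force"].round(1))
for r in rows: print(r)
E
cat > chk.py <<'E'
import sys,numpy as np
from plan import *
s=arm.observe();f=s["force"];m=float(sys.argv[1])
print("F rack",np.r_[RK.T@f[:2],f[2]].round(1),"pos",s["position"].round(4));sys.exit(int(np.linalg.norm(f[:2])>m))
E
python3 arc.py left .7 5.7 .1; python3 chk.py 5
```

```text
clock: 3.0
position: [0.5594, 0.3545, 0.0488]
ee_rot: [-0.433, 3.111, 0.001]
force: [1.1, -1.0, 0.5]
width: 0.006
gripper_force: 0.0
[0.5594 0.3545 0.0488] [ 1.1 -1.   0.5]
[np.float64(0.7), 0.016, -0.036, 0.003]
[np.float64(0.8), 0.005, -0.014, -0.0]
[np.float64(0.9), 0.006, -0.014, -0.0]
[np.float64(1.0), 0.008, -0.014, -0.0]
[np.float64(1.1), 0.009, -0.014, -0.0]
[np.float64(1.2), 0.011, -0.014, -0.0]
[np.float64(1.3), 0.013, -0.013, -0.0]
[np.float64(1.4), 0.015, -0.014, -0.0]
[np.float64(1.5), 0.016, -0.012, -0.0]
[np.float64(1.6), 0.015, -0.011, -0.0]
[np.float64(1.7), 0.008, -0.009, -0.0]
[np.float64(1.8), 0.009, -0.009, -0.0]
[np.float64(1.9), 0.011, -0.006, -0.0]
[np.float64(2.0), 0.012, -0.005, -0.0]
[np.float64(2.1), 0.013, -0.002, -0.0]
[np.float64(2.2), 0.012, -0.001, -0.0]
[np.float64(2.3), 0.013, 0.002, -0.0]
[np.float64(2.4), 0.013, 0.004, -0.0]
[np.float64(2.5), 0.012, 0.006, -0.0]
[np.float64(2.6), 0.01, 0.008, -0.0]
[np.float64(2.7), 0.011, 0.008, -0.0]
[np.float64(2.8), 0.01, 0.01, -0.0]
[np.float64(2.9), 0.011, 0.011, -0.0]
[np.float64(3.0), 0.012, 0.012, -0.0]
[
[... 398 characters left out ...]
, -0.007, 0.014, -0.0]
[np.float64(4.2), -0.008, 0.014, -0.0]
[np.float64(4.3), -0.011, 0.014, -0.0]
[np.float64(4.4), -0.012, 0.013, -0.0]
[np.float64(4.5), -0.013, 0.014, -0.0]
[np.float64(4.6), -0.016, 0.013, -0.0]
[np.float64(4.7), -0.018, 0.011, -0.0]
[np.float64(4.8), -0.008, 0.01, -0.0]
[np.float64(4.9), -0.009, 0.009, -0.0]
[np.float64(5.0), -0.011, 0.007, -0.0]
[np.float64(5.1), -0.011, 0.006, -0.0]
[np.float64(5.2), -0.012, 0.003, -0.0]
[np.float64(5.3), -0.013, 0.001, -0.0]
[np.float64(5.4), -0.013, -0.001, -0.0]
[np.float64(5.5), -0.013, -0.003, -0.0]
[np.float64(5.6), -0.012, -0.005, -0.0]
[np.float64(5.7), -0.011, -0.007, -0.0]
F rack [ 0.8 -1.2  0.5] pos [0.5594 0.3545 0.0488]
```

```bash
python3 -m pendant '{"slide":[[0.010,-0.025,0],[0.011,-0.025,0],[0.014,-0.028,0],[0.020,-0.028,0],[0.028,-0.027,0],[0.031,-0.023,0]],"dr":[[0,0,0],[0,0,0],[0,0,0],[0,0,0],[0,0,0],[0,0,0]],"claw":[0,0,0,0,0,0]}' >/dev/null
python3 chk.py 8 && python3 -m pendant '{"slide":[[0.017,-0.018,0],[0.023,-0.011,0],[0.025,-0.003,0],[0.026,0.006,0]],"dr":[[0,0,0],[0,0,0],[0,0,0],[0,0,0]],"claw":[0,0,0,0]}' >/dev/null && python3 chk.py 8 && python3 -m pendant '{"slide":[[0.022,0.014,0],[0.021,0.018,0],[0,0,0]],"dr":[[0,0,0],[0,0,0],[0,0,0]],"claw":[0,0,0]}' && python3 chk.py 8 && python3 arc.py left 2.8 2.9 .1
python3 - <<'E'
from plan import *
im=arm.get_image("top")[160:340,200:440,::-1]
cv2.imwrite("pics/t1.png",cv2.resize(im,None,fx=3.3,fy=3.3,interpolation=cv2.INTER_CUBIC))
E
```

```text
F rack [ 1.4  1.1 -0.4] pos [0.5392 0.2982 0.0484]
F rack [ 0.5 -0.4 -0.4] pos [0.5148 0.2841 0.0482]
clock: 4.3
position: [0.4984, 0.2916, 0.0481]
ee_rot: [0.436, -3.11, -0.001]
force: [0.8, 0.7, -0.9]
width: -0.001
gripper_force: 0.0
F rack [ 1.   0.5 -0.9] pos [0.4984 0.2916 0.0481]
[0.4984 0.2916 0.0481] [ 0.8  0.7 -0.9]
[np.float64(2.8), -0.005, -0.003, 0.0]
[np.float64(2.9), 0.011, 0.01, 0.0]
```

View pics/t1.png

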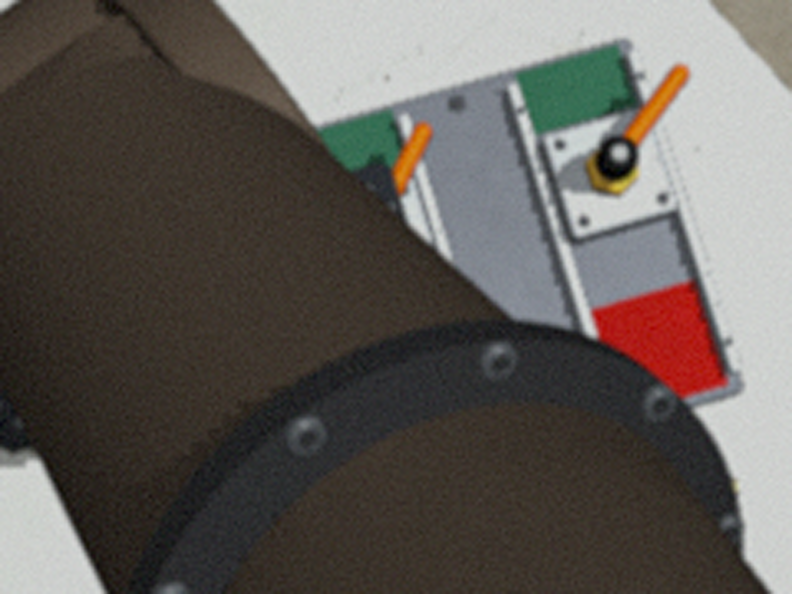

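The arm hides the left station from the top camera, so I'll measure lever angles numerically with the wrist and scene cameras.

```bash
cat > lev.py <<'E'
from plan import *
import sys
for cam in sys.argv[1:] or ("wrist","scene"):
    c=arm.calibration(cam);im=arm.get_image(cam);fi=cam=="wrist"
    h=cv2.cvtColor(im,cv2.COLOR_RGB2HSV);m=cv2.inRange(h,(7,170,60),(18,255,255))
    q=np.argwhere(m)[:,::-1].astype(float)
    P=plane(c,q,.062,fi)[:,:2]
    for st in AX:
        d=(P-AX[st])@RK; r=np.linalg.norm(d,axis=1);k=(r<.064)&(r>.012)
        for car in (0,.06):
            d=(P-AX[st])@RK+[car,0]; r=np.linalg.norm(d,axis=1);k=(r<.064)&(r>.012)
            if k.sum()>15:
                a=np.arctan2(-d[k,1],d[k,0]);a0=np.angle(np.exp(1j*a).mean())
                print(cam,st,"slide" if car else "home",int(k.sum()),"t=%.2f"%(a0%(2*np.pi)),"r %.3f-%.3f"%(r[k].min(),r[k].max()),"spread %.2f"%np.std(np.angle(np.exp(1j*(a-a0)))))
E
python3 lev.py
```

```text
wrist left home 682 t=2.79 r 0.041-0.057 spread 0.05
wrist left slide 682 t=0.90 r 0.017-0.028 spread 0.19
scene left home 43 t=2.80 r 0.030-0.060 spread 0.07
scene left slide 43 t=0.79 r 0.017-0.032 spread 0.32
scene mid home 150 t=0.66 r 0.012-0.056 spread 0.21
scene right home 168 t=0.86 r 0.013-0.056 spread 0.18
```

The left lever is at 2.8, which matches the model. Next, the bind zone in small checked steps.

```bash
s() { python3 chk.py 4; }
python3 -m pendant '{"slide":[[0.011,0.011,0]],"dr":[[0,0,0]],"claw":[0]}' >/dev/null; s &&
python3 -m pendant '{"slide":[[0.012,0.012,0]],"dr":[[0,0,0]],"claw":[0]}' >/dev/null && s &&
python3 -m pendant '{"slide":[[0.011,0.014,0]],"dr":[[0,0,0]],"claw":[0]}' >/dev/null && s &&
python3 -m pendant '{"slide":[[0.011,0.013,0]],"dr":[[0,0,0]],"claw":[0]}' >/dev/null && s &&
python3 -m pendant '{"slide":[[0.009,0.011,0]],"dr":[[0,0,0]],"claw":[0]}' >/dev/null && s &&
python3 -m pendant '{"slide":[[0.007,0.013,0]],"dr":[[0,0,0]],"claw":[0]}' >/dev/null && s &&
python3 -m pendant '{"slide":[[0.003,0.013,0]],"dr":[[0,0,0]],"claw":[0]}' >/dev/null && s &&
python3 -m pendant '{"slide":[[0,0.014,0]],"dr":[[0,0,0]],"claw":[0]}' >/dev/null && s &&
python3 -m pendant '{"slide":[[-0.002,0.013,0]],"dr":[[0,0,0]],"claw":[0]}' >/dev/null && s &&
python3 -m pendant '{"slide":[[-0.003,0.014,0]],"dr":[[0,0,0]],"claw":[0]}' >/dev/null && s &&
python3 -m pendant '{"slide":[[-0.005,0.014,0]],"dr":[[0,0,0]],"claw":[0]}' >/dev/null && s &&
python3 -m pendant '{"slide":[[-0.006,0.014,0]],"dr":[[0,0,0]],"claw":[0]}' >/dev/null && s
python3 lev.py
```

```text
F rack [ 0.9 -0.3 -0.8] pos [0.4967 0.2922 0.0482]
F rack [ 1.4 -0.9 -0.5] pos [0.4919 0.295  0.0482]
F rack [-0.  -0.7  0.4] pos [0.4871 0.2983 0.0482]
F rack [ 0.4 -1.4  0.6] pos [0.4827 0.3013 0.0482]
F rack [ 0.9 -1.3  0.4] pos [0.4791 0.3038 0.0482]
F rack [ 0.8 -2.2 -0.2] pos [0.4762 0.3067 0.0482]
F rack [ 0.4 -2.2  0.1] pos [0.4742 0.3103 0.0482]
F rack [ 0.4 -1.8  0.1] pos [0.4732 0.3144 0.0482]
F rack [ 0.2 -1.4  0.4] pos [0.4728 0.3185 0.0482]
F rack [ 0.  -0.3  0.2] pos [0.4726 0.3227 0.0482]
F rack [-0.8 -0.6 -0.2] pos [0.4729 0.3272 0.0482]
F rack [-1.1 -0.9  0.6] pos [0.4735 0.3318 0.0482]
wrist left home 17 t=4.00 r 0.012-0.015 spread 0.12
wrist left slide 70 t=6.12 r 0.049-0.057 spread 0.02
scene left home 18 t=3.67 r 0.012-0.019 spread 0.34
scene left slide 21 t=6.14 r 0.041-0.056 spread 0.08
scene mid home 150 t=0.66 r 0.012-0.056 spread 0.21
scene right home 168 t=0.86 r 0.013-0.056 spread 0.18
```

```bash
s() { python3 chk.py 4.5; }
python3 -m pendant '{"slide":[[-0.007,0.014,0],[-0.008,0.014,0],[-0.011,0.014,0],[-0.012,0.013,0]],"dr":[[0,0,0],[0,0,0],[0,0,0],[0,0,0]],"claw":[0,0,0,0]}' >/dev/null;s && python3 lev.py &&
python3 -m pendant '{"slide":[[-0.013,0.014,0],[-0.016,0.013,0],[-0.018,0.011,0],[-0.008,0.010,0]],"dr":[[0,0,0],[0,0,0],[0,0,0],[0,0,0]],"claw":[0,0,0,0]}' >/dev/null && s &&
python3 -m pendant '{"slide":[[-0.009,0.009,0],[-0.011,0.007,0],[-0.011,0.006,0],[-0.012,0.003,0]],"dr":[[0,0,0],[0,0,0],[0,0,0],[0,0,0]],"claw":[0,0,0,0]}' >/dev/null && s &&
python3 -m pendant '{"slide":[[-0.013,0.001,0]],"dr":[[0,0,0]],"claw":[0]}' >/dev/null && s &&
python3 -m pendant '{"slide":[[-0.013,-0.001,0]],"dr":[[0,0,0]],"claw":[0]}' >/dev/null && s &&
python3 -m pendant '{"slide":[[-0.013,-0.003,0]],"dr":[[0,0,0]],"claw":[0]}' >/dev/null && s &&
python3 -m pendant '{"slide":[[-0.012,-0.005,0]],"dr":[[0,0,0]],"claw":[0]}' >/dev/null && s &&
python3 -m pendant '{"slide":[[-0.011,-0.007,0]],"dr":[[0,0,0]],"claw":[0]}' >/dev/null && s &&
python3 -m pendant '{"slide":[[-0.006,-0.005,0]],"dr":[[0,0,0]],"claw":[0]}' >/dev/null && s &&
python3 -m pendant '{"slide":[[-0.006,-0.005,0]],"dr":[[0,0,0]],"claw":[0]}' >/dev/null && s
python3 lev.py
```

```text
F rack [-0.3 -0.7 -0.2] pos [0.4801 0.3509 0.0482]
scene left home 24 t=4.09 r 0.012-0.022 spread 0.33
scene left slide 25 t=6.04 r 0.045-0.060 spread 0.08
scene mid home 149 t=0.66 r 0.012-0.056 spread 0.21
scene right home 168 t=0.86 r 0.013-0.056 spread 0.18
F rack [-1.8 -0.8 -0.1] pos [0.4924 0.3691 0.0481]
F rack [-1.3 -1.  -0.8] pos [0.5025 0.3799 0.0483]
F rack [-2.1 -0.5  1.3] pos [0.5063 0.3812 0.0483]
F rack [-1.2  0.4  0.3] pos [0.5102 0.3819 0.0483]
F rack [-1.1  1.2  0.1] pos [0.5143 0.382  0.0483]
F rack [-1.6  0.1  0.2] pos [0.5181 0.3815 0.0483]
F rack [-1.5  0.5  0.6] pos [0.5219 0.3803 0.0483]
F rack [-2.4  0.   0.2] pos [0.5241 0.3791 0.0483]
F rack [-4.9  2.7  1.4] pos [0.5251 0.3785 0.0481]
wrist left home 40 t=5.36 r 0.012-0.015 spread 0.08
wrist mid home 245 t=0.79 r 0.016-0.038 spread 0.12
scene left home 38 t=5.78 r 0.019-0.052 spread 0.09
scene mid home 150 t=0.66 r 0.012-0.056 spread 0.21
scene right home 168 t=0.86 r 0.013-0.056 spread 0.18
```

The left screw ran to its seat at about 5.7, so it is sound. I'll give it a small extra nudge, then back off, lift and move to mid.

```bash
python3 -m pendant '{"slide":[[-0.003,-0.004,0],[0,0,0]],"dr":[[0,0,0],[0,0,0]],"claw":[0,0]}'; python3 chk.py 9
python3 -m pendant '{"slide":[[0.010,0.015,0],[0.015,0.022,0],[0,0,-0.06],[0,0,-0.1],[0,0,-0.1],[0,0,-0.04],[0,0,0]],"dr":[[0,0,0],[0,0,0],[0,0,0],[0,0,0],[0,0,0],[0,0,0],[0,0,0]],"claw":[0,0,0,0,0,0,0]}'
python3 - <<'E'
from plan import *
s=arm.observe()
for st,t in (("mid",.72),("right",.9)):
    w=world(st,t,10);print(st,units(np.r_[w,.048]-s["position"],s["ee_rot"]).round(3))
E
python3 lev.py
```

```text
clock: 8.05
position: [0.5255, 0.3781, 0.0481]
ee_rot: [0.434, -3.11, -0.001]
force: [-6.2, 1.7, 3.0]
width: 0.004
gripper_force: 2.5
F rack [-5.5  3.3  3. ] pos [0.5255 0.3781 0.0481]
clock: 8.75
position: [0.5178, 0.387, 0.1402]
ee_rot: [-0.432, 3.108, 0.003]
force: [0.5, 0.6, -0.6]
width: 0.006
gripper_force: 0.0
mid [-0.106 -0.554  0.307]
right [-0.1   -0.984  0.306]
wrist left home 737 t=5.67 r 0.012-0.052 spread 0.11
wrist mid home 406 t=0.78 r 0.015-0.057 spread 0.09
scene left home 41 t=5.77 r 0.015-0.056 spread 0.10
scene mid home 150 t=0.66 r 0.012-0.056 spread 0.21
scene right home 168 t=0.86 r 0.013-0.056 spread 0.18
```

```bash
python3 -m pendant '{"slide":[[-0.020,-0.09,0],[-0.020,-0.11,0],[-0.020,-0.11,0],[-0.020,-0.11,0],[-0.020,-0.09,0],[-0.006,-0.044,0],[0,0,0],[0,0,0]],"dr":[[0,0,0],[0,0,0],[0,0,0],[0,0,0],[0,0,0],[0,0,0],[0,0,0],[0,0,0]],"claw":[0,0,0,0,0,0,0,0]}' >/dev/null
python3 chk.py 5; python3 -m pendant '{"slide":[[0,0,0.06],[0,0,0.07],[0,0,0.07],[0,0,0.06],[0,0,0.045],[0,0,0],[0,0,0]],"dr":[[0,0,0],[0,0,0],[0,0,0],[0,0,0],[0,0,0],[0,0,0],[0,0,0]],"claw":[0,0,0,0,0,0,0]}' ; python3 chk.py 5; python3 arc.py mid 1.0 2.8 .2
```

```text
F rack [0.9 0.2 0.1] pos [0.5915 0.2362 0.1375]
clock: 10.35
position: [0.5924, 0.2359, 0.047]
ee_rot: [0.434, -3.111, -0.001]
force: [-0.3, -0.1, 0.3]
width: 0.003
gripper_force: 0.0
F rack [-0.3 -0.1  0.3] pos [0.5924 0.2359 0.047 ]
[0.5924 0.2359 0.047 ] [-0.3 -0.1  0.3]
[np.float64(1.0), 0.034, -0.066, -0.003]
[np.float64(1.2), 0.021, -0.027, -0.0]
[np.float64(1.4), 0.027, -0.027, -0.0]
[np.float64(1.6), 0.031, -0.023, -0.001]
[np.float64(1.8), 0.018, -0.018, 0.0]
[np.float64(2.0), 0.022, -0.011, 0.0]
[np.float64(2.2), 0.026, -0.003, 0.0]
[np.float64(2.4), 0.025, 0.006, 0.0]
[np.float64(2.6), 0.023, 0.013, 0.0]
[np.float64(2.8), 0.02, 0.019, 0.0]
```

```bash
s() { python3 chk.py 4; }
python3 -m pendant '{"slide":[[0.011,-0.022,0],[0.011,-0.022,0],[0.012,-0.022,0],[0.021,-0.027,0],[0.027,-0.027,0],[0.031,-0.023,0]],"dr":[[0,0,0],[0,0,0],[0,0,0],[0,0,0],[0,0,0],[0,0,0]],"claw":[0,0,0,0,0,0]}' >/dev/null; s &&
python3 -m pendant '{"slide":[[0.018,-0.018,0],[0.022,-0.011,0],[0.026,-0.003,0],[0.025,0.006,0]],"dr":[[0,0,0],[0,0,0],[0,0,0],[0,0,0]],"claw":[0,0,0,0]}' >/dev/null && s &&
python3 -m pendant '{"slide":[[0.023,0.013,0],[0.020,0.019,0]],"dr":[[0,0,0],[0,0,0]],"claw":[0,0]}' >/dev/null && s && python3 lev.py wrist &&
python3 -m pendant '{"slide":[[0.011,0.011,0]],"dr":[[0,0,0]],"claw":[0]}' >/dev/null && s &&
python3 -m pendant '{"slide":[[0.012,0.012,0]],"dr":[[0,0,0]],"claw":[0]}' >/dev/null && s &&
python3 -m pendant '{"slide":[[0.011,0.014,0]],"dr":[[0,0,0]],"claw":[0]}' >/dev/null && s &&
python3 -m pendant '{"slide":[[0.011,0.013,0]],"dr":[[0,0,0]],"claw":[0]}' >/dev/null && s &&
python3 -m pendant '{"slide":[[0.009,0.011,0]],"dr":[[0,0,0]],"claw":[0]}' >/dev/null && s &&
python3 -m pendant '{"slide":[[0.007,0.013,0]],"dr":[[0,0,0]],"claw":[0]}' >/dev/null && s &&
python3 -m pendant '{"slide":[[0.003,0.013,0]],"dr":[[0,0,0]],"claw":[0]}' >/dev/null && s &&
python3 -m pendant '{"slide":[[0,0.014,0]],"dr":[[0,0,0]],"claw":[0]}' >/dev/null && s &&
python3 -m pendant '{"slide":[[-0.002,0.013,0]],"dr":[[0,0,0]],"claw":[0]}' >/dev/null && s &&
python3 -m pendant '{"slide":[[-0.003,0.014,0]],"dr":[[0,0,0]],"claw":[0]}' >/dev/null && s &&
python3 -m pendant '{"slide":[[-0.005,0.014,0]],"dr":[[0,0,0]],"claw":[0]}' >/dev/null && s &&
python3 -m pendant '{"slide":[[-0.006,0.014,0]],"dr":[[0,0,0]],"claw":[0]}' >/dev/null && s
python3 lev.py
```

```text
F rack [1.6 1.2 0.2] pos [0.5715 0.183  0.0469]
F rack [ 1.1  0.1 -0.7] pos [0.547  0.1688 0.0467]
F rack [ 0.3 -0.6  0.5] pos [0.5317 0.1752 0.0467]
wrist mid home 627 t=2.75 r 0.042-0.057 spread 0.05
wrist mid slide 627 t=0.95 r 0.019-0.029 spread 0.16
F rack [ 1.3 -1.   0.1] pos [0.5281 0.1778 0.0468]
F rack [ 0.4 -1.1  0.9] pos [0.5239 0.1802 0.0467]
F rack [ 0.8 -0.9 -0.2] pos [0.5194 0.1832 0.0467]
F rack [ 0.9 -0.3  0.1] pos [0.5151 0.1862 0.0467]
F rack [ 0.9 -0.8 -0.2] pos [0.5115 0.1885 0.0467]
F rack [ 1.1 -1.3 -0.2] pos [0.5086 0.1914 0.0467]
F rack [ 2.3 -7.8 -1.1] pos [0.5073 0.1943 0.0468]
scene right home 168 t=0.86 r 0.013-0.056 spread 0.18
```

Mid bound at about 3.5, so it is faulty. I'll back off, lift and measure, then move behind its carrier.

```bash
python3 -m pendant '{"slide":[[0.007,-0.018,0],[0.007,-0.020,0],[0,0,-0.06],[0,0,-0.1],[0,0,-0.1],[0,0,-0.04],[0,0,0]],"dr":[[0,0,0],[0,0,0],[0,0,0],[0,0,0],[0,0,0],[0,0,0],[0,0,0]],"claw":[0,0,0,0,0,0,0]}'
python3 lev.py
python3 - <<'E'
from plan import *
s=arm.observe()
w=np.array(AX["mid"])+RK@[.046,0];print(units(np.r_[w,.026]-s["position"],s["ee_rot"]).round(3))
E
```

```text
clock: 13.1
position: [0.5068, 0.1832, 0.1382]
ee_rot: [-0.432, 3.109, 0.002]
force: [0.4, 0.9, 0.5]
width: 0.004
gripper_force: 0.0
wrist left home 158 t=5.74 r 0.032-0.054 spread 0.06
wrist mid home 582 t=3.28 r 0.024-0.056 spread 0.07
wrist mid slide 505 t=5.99 r 0.012-0.036 spread 0.23
wrist right home 107 t=0.91 r 0.043-0.059 spread 0.04
scene left home 37 t=5.76 r 0.019-0.056 spread 0.08
scene mid home 132 t=3.24 r 0.012-0.059 spread 0.16
scene mid slide 121 t=6.14 r 0.013-0.055 spread 0.22
scene right home 168 t=0.86 r 0.013-0.056 spread 0.18
[-0.321  0.078  0.366]
```

```bash
python3 -m pendant '{"slide":[[-0.07,0.016,0],[-0.085,0.020,0],[-0.085,0.021,0],[-0.081,0.021,0],[0,0,0.04],[0,0,0.08],[0,0,0.08],[0,0,0],[0,0,0]],"dr":[[0,0,0],[0,0,0],[0,0,0],[0,0,0],[0,0,0],[0,0,0],[0,0,0],[0,0,0],[0,0,0]],"claw":[0,0,0,0,0,0,0,0,0]}' >/dev/null; python3 chk.py 5
python3 - <<'E'
from plan import *
s=arm.observe()
w=np.array(AX["mid"])+RK@[.046,0];print(units(np.r_[w,.026]-s["position"],s["ee_rot"]).round(3), RK.T@(s["position"][:2]-AX["mid"]))
im=arm.get_image("wrist")
cv2.imwrite("pics/w2.png",im[60:420,100:560,::-1])
E
```

```text
F rack [0.5 0.7 0.4] pos [0.5911 0.2309 0.0756]
[-0.003  0.001  0.165] [ 0.04531183 -0.00024249]
```

View pics/w2.png

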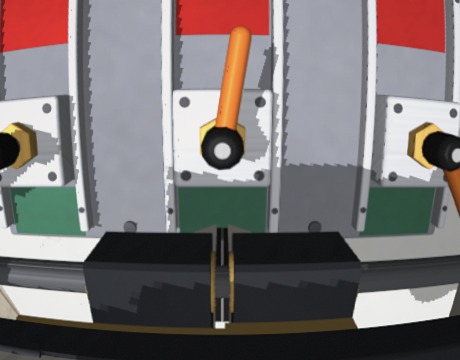

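The wrist view shows the tool centred behind the mid carrier over the green gap, with the lever pointing at the robot (slightly past). Descend and drag.

```bash
python3 -m pendant '{"slide":[[0,0,0.04],[0,0,0.05],[0,0,0.05],[0,0,0.025],[0,0,0]],"dr":[[0,0,0],[0,0,0],[0,0,0],[0,0,0],[0,0,0]],"claw":[0,0,0,0,0]}' >/dev/null; python3 chk.py 5 &&
python3 -m pendant '{"slide":[[0.012,0,0],[0.012,0,0],[0.012,0,0],[0.012,0,0],[0.012,0,0],[0.012,0,0]],"dr":[[0,0,0],[0,0,0],[0,0,0],[0,0,0],[0,0,0],[0,0,0]],"claw":[0,0,0,0,0,0]}' >/dev/null; python3 chk.py 18 &&
python3 -m pendant '{"slide":[[0.013,0,0],[0.013,0,0],[0.013,0,0],[0.013,0,0],[0.013,0,0],[0.013,0,0]],"dr":[[0,0,0],[0,0,0],[0,0,0],[0,0,0],[0,0,0],[0,0,0]],"claw":[0,0,0,0,0,0]}' >/dev/null; python3 chk.py 18
python3 - <<'E'
from plan import *
s=arm.observe();print(RK.T@(s["position"][:2]-AX["mid"]))
E
```

```text
F rack [-0.   0.2  0. ] pos [0.5912 0.2311 0.0254]
F rack [ 8.6 -0.6 -6.5] pos [0.5742 0.2266 0.0284]
F rack [ 9.6 -0.6 -6.2] pos [0.5518 0.2202 0.0283]
[0.00458565 0.00019703]
```

```bash
s() { python3 chk.py 15; }
python3 -m pendant '{"slide":[[0.013,0,0],[0.013,0,0],[0.013,0,0],[0.013,0,0],[0.013,0,0],[0.009,0,0]],"dr":[[0,0,0],[0,0,0],[0,0,0],[0,0,0],[0,0,0],[0,0,0]],"claw":[0,0,0,0,0,0]}' >/dev/null; s &&
python3 -m pendant '{"slide":[[0.007,0,0]],"dr":[[0,0,0]],"claw":[0]}' >/dev/null && s &&
python3 -m pendant '{"slide":[[0.007,0,0]],"dr":[[0,0,0]],"claw":[0]}' >/dev/null && s &&
python3 -m pendant '{"slide":[[0.007,0,0]],"dr":[[0,0,0]],"claw":[0]}' >/dev/null && s &&
python3 -m pendant '{"slide":[[0.007,0,0]],"dr":[[0,0,0]],"claw":[0]}' >/dev/null && s &&
python3 -m pendant '{"slide":[[0.007,0,0]],"dr":[[0,0,0]],"claw":[0]}' >/dev/null && s &&
python3 -m pendant '{"slide":[[0.007,0,0]],"dr":[[0,0,0]],"claw":[0]}' >/dev/null && s
python3 - <<'E'
from plan import *
s=arm.observe();print(RK.T@(s["position"][:2]-AX["mid"]),s["clock"])
E
```

```text
F rack [ 9.   0.3 -7.5] pos [0.5304 0.2142 0.0284]
F rack [ 8.2  0.6 -6.2] pos [0.5284 0.2136 0.0284]
F rack [ 9.5 -1.  -6.3] pos [0.5264 0.2131 0.0284]
F rack [ 17.3  -0.3 -12.5] pos [0.5263 0.213  0.0287]
[-0.02186518  0.00021862] 16.75
```

The carrier hit the reject stop. Back off, lift and head for the right screw.

```bash
python3 -m pendant '{"slide":[[-0.02,0,0],[-0.03,0,0],[0,0,-0.06],[0,0,-0.1],[0,0,-0.12],[0,0,-0.08],[0,0,0]],"dr":[[0,0,0],[0,0,0],[0,0,0],[0,0,0],[0,0,0],[0,0,0],[0,0,0]],"claw":[0,0,0,0,0,0,0]}' ;python3 lev.py
python3 - <<'E'
from plan import *
s=arm.observe()
w=world("right",.9,10);print(units(np.r_[w,.048]-s["position"],s["ee_rot"]).round(3))
E
```

```text
clock: 17.45
position: [0.538, 0.2167, 0.139]
ee_rot: [-0.431, 3.106, 0.003]
force: [-0.2, 0.6, -0.9]
width: 0.008
gripper_force: 0.0
wrist left home 430 t=5.74 r 0.012-0.050 spread 0.11
wrist mid slide 937 t=3.29 r 0.012-0.056 spread 0.10
wrist right home 469 t=0.94 r 0.016-0.059 spread 0.08
scene left home 35 t=5.76 r 0.019-0.052 spread 0.08
scene mid slide 165 t=3.25 r 0.012-0.059 spread 0.20
scene right home 168 t=0.86 r 0.013-0.056 spread 0.18
[-0.198 -0.418  0.292]
```

```bash
python3 -m pendant '{"slide":[[-0.040,-0.08,0],[-0.040,-0.09,0],[-0.040,-0.09,0],[-0.040,-0.08,0],[-0.038,-0.078,0],[0,0,0],[0,0,0]],"dr":[[0,0,0],[0,0,0],[0,0,0],[0,0,0],[0,0,0],[0,0,0],[0,0,0]],"claw":[0,0,0,0,0,0,0]}' >/dev/null
python3 chk.py 5; python3 -m pendant '{"slide":[[0,0,0.06],[0,0,0.07],[0,0,0.07],[0,0,0.06],[0,0,0.03],[0,0,0],[0,0,0]],"dr":[[0,0,0],[0,0,0],[0,0,0],[0,0,0],[0,0,0],[0,0,0],[0,0,0]],"claw":[0,0,0,0,0,0,0]}' ; python3 chk.py 5; python3 arc.py right 1.2 2.8 .2
```

```text
F rack [-0.6 -0.1  0.1] pos [0.6266 0.1107 0.1337]
clock: 18.95
position: [0.6272, 0.1119, 0.0486]
ee_rot: [-0.433, 3.111, 0.001]
force: [0.1, 0.1, 0.7]
width: 0.004
gripper_force: 0.0
F rack [0.2 0.1 0.7] pos [0.6272 0.1119 0.0486]
[0.6272 0.1119 0.0486] [0.1 0.1 0.7]
[np.float64(1.2), 0.054, -0.064, 0.002]
[np.float64(1.4), 0.027, -0.027, -0.0]
[np.float64(1.6), 0.032, -0.023, -0.0]
[np.float64(1.8), 0.017, -0.018, -0.0]
[np.float64(2.0), 0.023, -0.011, -0.0]
[np.float64(2.2), 0.025, -0.003, -0.0]
[np.float64(2.4), 0.025, 0.006, -0.0]
[np.float64(2.6), 0.023, 0.013, -0.0]
[np.float64(2.8), 0.021, 0.019, -0.0]
```

```bash
s() { python3 chk.py 4; }
python3 -m pendant '{"slide":[[0.015,-0.023,0],[0.018,-0.021,0],[0.021,-0.020,0],[0.027,-0.027,0],[0.032,-0.023,0]],"dr":[[0,0,0],[0,0,0],[0,0,0],[0,0,0],[0,0,0]],"claw":[0,0,0,0,0]}' >/dev/null; s &&
python3 -m pendant '{"slide":[[0.017,-0.018,0],[0.023,-0.011,0],[0.025,-0.003,0],[0.025,0.006,0]],"dr":[[0,0,0],[0,0,0],[0,0,0],[0,0,0]],"claw":[0,0,0,0]}' >/dev/null && s &&
python3 -m pendant '{"slide":[[0.023,0.013,0],[0.021,0.019,0]],"dr":[[0,0,0],[0,0,0]],"claw":[0,0]}' >/dev/null && s && python3 lev.py wrist &&
python3 -m pendant '{"slide":[[0.011,0.011,0]],"dr":[[0,0,0]],"claw":[0]}' >/dev/null && s &&
python3 -m pendant '{"slide":[[0.012,0.012,0]],"dr":[[0,0,0]],"claw":[0]}' >/dev/null && s &&
python3 -m pendant '{"slide":[[0.011,0.014,0]],"dr":[[0,0,0]],"claw":[0]}' >/dev/null && s &&
python3 -m pendant '{"slide":[[0.011,0.013,0]],"dr":[[0,0,0]],"claw":[0]}' >/dev/null && s &&
python3 -m pendant '{"slide":[[0.009,0.011,0]],"dr":[[0,0,0]],"claw":[0]}' >/dev/null && s &&
python3 -m pendant '{"slide":[[0.007,0.013,0]],"dr":[[0,0,0]],"claw":[0]}' >/dev/null && s &&
python3 -m pendant '{"slide":[[0.003,0.013,0]],"dr":[[0,0,0]],"claw":[0]}' >/dev/null && s &&
python3 -m pendant '{"slide":[[0,0.014,0]],"dr":[[0,0,0]],"claw":[0]}' >/dev/null && s &&
python3 -m pendant '{"slide":[[-0.002,0.013,0]],"dr":[[0,0,0]],"claw":[0]}' >/dev/null && s &&
python3 -m pendant '{"slide":[[-0.003,0.014,0]],"dr":[[0,0,0]],"claw":[0]}' >/dev/null && s &&
python3 -m pendant '{"slide":[[-0.005,0.014,0]],"dr":[[0,0,0]],"claw":[0]}' >/dev/null && s &&
python3 -m pendant '{"slide":[[-0.006,0.014,0]],"dr":[[0,0,0]],"claw":[0]}' >/dev/null && s
python3 lev.py
```

```text
F rack [ 2.   0.9 -0. ] pos [0.6039 0.0679 0.0485]
F rack [ 0.9  0.1 -0.1] pos [0.5797 0.0536 0.0482]
F rack [ 1.8 -0.9  0.4] pos [0.564  0.06   0.0482]
wrist mid slide 863 t=3.22 r 0.012-0.055 spread 0.17
wrist right home 635 t=2.75 r 0.042-0.057 spread 0.05
wrist right slide 635 t=0.93 r 0.019-0.029 spread 0.17
F rack [ 1.2 -0.9  0.3] pos [0.5605 0.0626 0.0483]
F rack [ 0.8 -1.   0.4] pos [0.5562 0.0649 0.0483]
F rack [ 0.3 -0.9  0.3] pos [0.5517 0.068  0.0482]
F rack [ 0.7 -1.5  0.6] pos [0.5474 0.0709 0.0482]
F rack [ 0.8 -1.7  0.2] pos [0.5439 0.0733 0.0482]
F rack [ 0.8 -1.9 -0. ] pos [0.5409 0.0762 0.0482]
F rack [ 0.8 -1.3  0.7] pos [0.539  0.0798 0.0482]
F rack [ 0.2 -1.3  0.7] pos [0.5379 0.0839 0.0482]
F rack [ 1.2 -0.4  0.1] pos [0.5375 0.088  0.0482]
F rack [-0.2 -1.6  0.4] pos [0.5373 0.0923 0.0482]
F rack [ 0.4 -2.4  0.1] pos [0.5376 0.0968 0.0482]
F rack [-0.7 -1.7 -0. ] pos [0.5382 0.1013 0.0482]
wrist mid slide 1692 t=3.28 r 0.012-0.056 spread 0.14
wrist right home 16 t=4.01 r 0.012-0.015 spread 0.12
wrist right slide 76 t=6.13 r 0.049-0.057 spread 0.03
scene left home 41 t=5.77 r 0.015-0.056 spread 0.10
scene mid slide 172 t=3.25 r 0.012-0.059 spread 0.19
scene right slide 17 t=6.19 r 0.043-0.057 spread 0.05
```

```bash
s() { python3 chk.py 4.5; }
python3 -m pendant '{"slide":[[-0.007,0.014,0]],"dr":[[0,0,0]],"claw":[0]}' >/dev/null;s && 
python3 -m pendant '{"slide":[[-0.008,0.014,0],[-0.011,0.014,0],[-0.012,0.013,0]],"dr":[[0,0,0],[0,0,0],[0,0,0]],"claw":[0,0,0]}' >/dev/null && s &&
python3 -m pendant '{"slide":[[-0.013,0.014,0],[-0.016,0.013,0],[-0.018,0.011,0],[-0.008,0.010,0]],"dr":[[0,0,0],[0,0,0],[0,0,0],[0,0,0]],"claw":[0,0,0,0]}' >/dev/null && s &&
python3 -m pendant '{"slide":[[-0.009,0.009,0],[-0.011,0.007,0],[-0.011,0.006,0],[-0.012,0.003,0]],"dr":[[0,0,0],[0,0,0],[0,0,0],[0,0,0]],"claw":[0,0,0,0]}' >/dev/null && s &&
python3 -m pendant '{"slide":[[-0.013,0.001,0]],"dr":[[0,0,0]],"claw":[0]}' >/dev/null && s &&
python3 -m pendant '{"slide":[[-0.013,-0.001,0]],"dr":[[0,0,0]],"claw":[0]}' >/dev/null && s &&
python3 -m pendant '{"slide":[[-0.013,-0.003,0]],"dr":[[0,0,0]],"claw":[0]}' >/dev/null && s &&
python3 -m pendant '{"slide":[[-0.012,-0.005,0]],"dr":[[0,0,0]],"claw":[0]}' >/dev/null && s &&
python3 -m pendant '{"slide":[[-0.011,-0.007,0]],"dr":[[0,0,0]],"claw":[0]}' >/dev/null && s &&
python3 -m pendant '{"slide":[[-0.006,-0.005,0]],"dr":[[0,0,0]],"claw":[0]}' >/dev/null && s &&
python3 -m pendant '{"slide":[[-0.006,-0.005,0]],"dr":[[0,0,0]],"claw":[0]}' >/dev/null && s &&
python3 -m pendant '{"slide":[[-0.006,-0.006,0]],"dr":[[0,0,0]],"claw":[0]}' >/dev/null && s
python3 lev.py
```

```text
F rack [-0.7 -1.   0.1] pos [0.539  0.1051 0.0482]
F rack [-0.3 -1.5  0.8] pos [0.5448 0.1205 0.0482]
F rack [-2.  -0.8 -0.6] pos [0.557  0.1387 0.0481]
F rack [-2.6 -0.4  0.2] pos [0.5672 0.1493 0.0483]
F rack [-1.4  0.2 -0.1] pos [0.571  0.1506 0.0483]
F rack [-1.3  0.   0.1] pos [0.5749 0.1514 0.0483]
F rack [-1.3 -0.5  0.9] pos [0.579  0.1515 0.0483]
F rack [-1.3  2.   0.4] pos [0.5828 0.151  0.0482]
F rack [-1.3  0.4  1.7] pos [0.5866 0.1498 0.0483]
F rack [-0.6 -0.   0.2] pos [0.5888 0.1486 0.0483]
F rack [-3.8  2.   0.8] pos [0.5902 0.1478 0.0481]
F rack [-7.5  4.   1.5] pos [0.5912 0.147  0.0478]
wrist mid slide 1908 t=3.27 r 0.012-0.056 spread 0.12
wrist right home 44 t=5.45 r 0.012-0.015 spread 0.08
scene left home 35 t=5.76 r 0.019-0.052 spread 0.08
scene mid slide 159 t=3.25 r 0.012-0.059 spread 0.19
scene right home 46 t=5.78 r 0.022-0.051 spread 0.07
```

The right screw is seated too, so it is sound. Back off, lift and take a final look.

```bash
python3 -m pendant '{"slide":[[0.010,0.015,0],[0.015,0.022,0],[0,0,-0.06],[0,0,-0.1],[0,0,-0.13],[0,0,-0.13],[0,0,-0.06],[0,0,0]],"dr":[[0,0,0],[0,0,0],[0,0,0],[0,0,0],[0,0,0],[0,0,0],[0,0,0],[0,0,0]],"claw":[0,0,0,0,0,0,0,0]}' ;python3 lev.py
python3 - <<'E'
from plan import *
cv2.imwrite("pics/w3.png",arm.get_image("wrist")[:,:,::-1])
cv2.imwrite("pics/s3.png",cv2.resize(arm.get_image("scene")[180:360,180:500,::-1],None,fx=2.4,fy=2.4))
E
```

```text
clock: 24.3
position: [0.5844, 0.1562, 0.1959]
ee_rot: [-0.432, 3.105, 0.002]
force: [-0.6, 0.1, 0.4]
width: 0.004
gripper_force: 0.0
wrist left home 321 t=5.77 r 0.012-0.054 spread 0.11
wrist mid slide 614 t=3.28 r 0.012-0.056 spread 0.11
wrist right home 533 t=5.70 r 0.012-0.055 spread 0.10
scene left home 35 t=5.76 r 0.019-0.052 spread 0.08
scene mid slide 157 t=3.24 r 0.012-0.059 spread 0.18
scene right home 51 t=5.74 r 0.020-0.051 spread 0.07
```

View pics/w3.png

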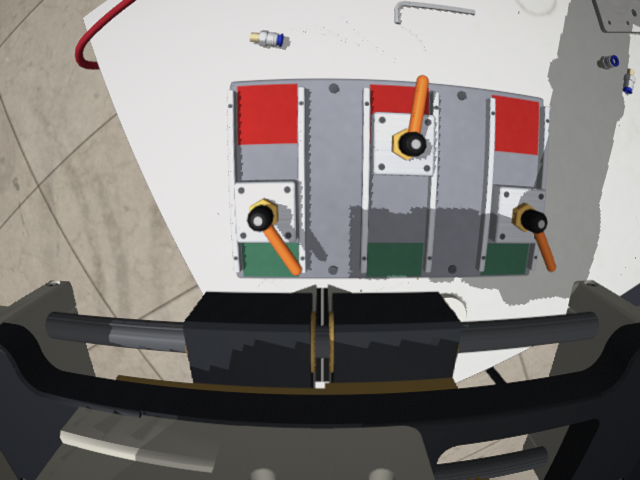

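View pics/s3.png

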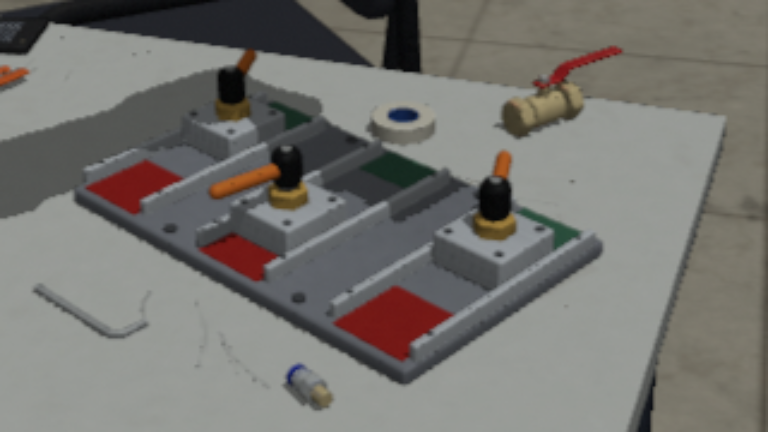

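Final views: left and right levers are seated with their carriers at home. The mid carrier is on its red patch with its lever toward the robot, and the tape, key and fitting are where they were. One numeric check of the mid slide, then hand in.

Run:
```python
from plan import *
cw=arm.calibration("wrist");cs=arm.calibration("scene")
iw=arm.get_image("wrist");si=arm.get_image("scene")
w=sorted([b for b in blobs(iw,(0,0,0),(180,120,50),120,(235,120,560,235))],key=lambda b:-b[1])[:3]
w=sorted(w,key=lambda b:-b[0][0])
q=blobs(si,(0,0,0),(180,255,45),60,(260,200,410,290));q=sorted(q,key=lambda b:b[0][0])
print([(b[0].round(),b[1]) for b in w],[(b[0].round(),b[1]) for b in q])
for st,a,b in zip(AX,w,q):
    x,e=tri((cw,cs),(a[0],b[0]),(True,False));print(st,x.round(4),np.round(e,4),"rack offset",(RK.T@(x[:2]-AX[st])).round(4))
```

```text
[(array([534., 222.]), np.int32(391)), (array([412., 146.]), np.int32(399)), (array([261., 219.]), np.int32(342))] [(array([276., 216.]), np.int32(150)), (array([300., 249.]), np.int32(181)), (array([301., 228.]), np.int32(64)), (array([313., 202.]), np.int32(175)), (array([345., 251.]), np.int32(224)), (array([347., 204.]), np.int32(141)), (array([386., 263.]), np.int32(199))]
left [0.5153 0.3343 0.0574] [0.0002 0.0002] rack offset [0.0001 0.0005]
mid [0.4905 0.2021 0.06  ] [0.0003 0.0003] rack offset [-0.0593 -0.0005]
right [0.5121 0.1301 0.1387] [0.0508 0.0508] rack offset [-0.0581  0.0443]
```

```bash
python3 -c "
from cell import arm
print(arm.sign_off())"
```

```text
the job is handed in; nothing more can be done
None
```

The job is handed in: the left and right screws are sound and fully seated (about 5.7 rad) with carriers at home, and the faulty mid screw was left bound at about 3.3 rad with its carrier slid 59 mm to its stop on the red patch.

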